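# Unpin and lock a dish clamp

### The arm

A 6-joint arm with a two-finger parallel gripper is mounted at the origin on a cart in front of the work surface, level with it; the furniture and walls round the work are solid. World frame = base frame: x ahead of the robot, y to its left, z up, the work surface at z = 0. Lengths are in m, angles in rad, forces in N, time in s.
With the tool pointing down it reaches from about 0.325 to 0.875 m from the base axis. Payload 4.4 kg.
Tool frame: the origin (TCP) lies between the finger pads; the fingertips stand 8 mm ahead of it and the grasp point (between the pads) lies 11 mm behind it; z points along the fingers, y is the line along which they close (so a half turn about z gives the same grasp; the last joint's range is limited). The gripper opens to 85 mm and grips with 20 to 120 N. Pads are 22 mm wide; open, the fingers measure 114 mm over their backs; the gripper's body (76 mm by 85 mm) begins 54 mm behind the grasp point. The pads swing forward as they close: fully open they stand 13 mm farther back than shut.
Start: joints at [-1.474, 0.207, 1.542, -0, 1.393, -0.15], TCP at [0.141, -0.557, 0.239] pointing down, gripper open.
Joint ranges: [-2.73, 2.73], [-0.86, 2.22], [0.23, 2.46], [-1.11, 4.25], [0.08, 2.63], [-2.82, 2.82]. Speed limits (rad/s): [2.79, 2.79, 3.14, 3.14, 3.14, 3.14].

### API

Orientations are given as a 3x3 rotation matrix whose columns are the frame's x, y, z axes.
In Python, from plant import sensors, snapshot, sign_off, models gives the robot as it stands. The module is installed in compiled form; this text tells all that it offers.
- The arm moves only by the tool carry_out, never from a script. Its argument "series" is a list of rows, each a list of 5 numbers: the finger opening in cm, from 0 to 8.54, then the shift along the tool's x, y, z in cm, then the turn about the tool's z in degrees. In form: [[hand, dx, dy, dz, roll], ...]. A call has 1 to 20 rows; each row is the pose to reach, as a shift and turn from the pose commanded when the call began, along the tool's axes at that moment; what a row does not reach only later rows make up. A row lasts 1/10 s, in which the tool goes at most 50 mm and 8.59 degrees, less where a joint would pass 70% of its speed; a pose out of reach is approached as far as the arm can. A call with a gripper value outside its range is refused whole. The fingers move at their own pace and stop on an object; "newtons" is the grip in N (left out, the last holds). Time passes only in rows, so rows that repeat a pose let the fingers close. It gives the time, the measured TCP pose, the force, the opening and the grip force at its end, in the units of the state.
- sensors.observe(): the state, without advancing time (a new reading comes with each control period).
- snapshot(name): name is "scene" or "top" or "wrist"; returns a dict with "color" (480x640x3 uint8, red, green, blue), "K" (3x3 intrinsics, pixels), "origin" and "orientation" of the camera in the world; the wrist camera has in their place "mount" (4x4, takes a point from camera to tool coordinates, whose origin is the TCP and whose axes are the flange's). Camera axes: x right, y up, looking along -z (the intrinsics and any distortion apply to the point x, -y, -z); pixel columns grow to the right and rows downward; lengths in m; the calibration is good to about 2 mm. A picture is of the moment at which its call begins: read the wrist's pose just before it. There is no depth.
- sign_off(): hands the job in; it is judged then, once.
Trained networks look in the newest picture that a camera, given by its name, has taken for a name from the list of things; names that differ only in an ending like _2 or _b are one class to them, and where a whole thing is asked for, a point or a joint stands for the part that bears it (a point fixed in the world has none). Each returns a list of dicts, best first, with "conf" (0 to 1); they miss things now and then, are a little off and sometimes report something else, mostly with a low value. They report only what shows in the picture. A call takes as long as a camera call.
- models.find_in(thing, camera): "location" ([column, row] in pixels, amid what is visible of it).
The state is a dict: "t": time; "joint_pos": joint angles; "joint_velocities": joint speeds; "joint_efforts": joint torques, N m; "tool_pos": TCP position; "tool_rot": TCP orientation; "force": force on the tool from outside, world axes, zero at the start; "moment": the same for the moment, N m; "finger_gap": finger opening in m; "grip_force": force on a finger pad.
Only numpy, scipy, OpenCV 4.12 (cv2) and the standard library are available. Lean on these libraries where they do the work, as an engineer would, in place of code of your own. Each camera call takes 0.05 s, during which the arm holds its last target. There are 200 camera calls.

### The job

Get the culture dish locked down in the dish clamp: draw the locking pin up out of its bore and park it in the side notch of the small fork, slid fully home with its collar resting on the fork. Then turn the cam knob clockwise until the sprung follower drops into the notch of the cam, with the hold-down arm over the dish, and let go so that it stays there. Do not disturb the dish or the things round the clamp.

Things in the scene. Friction and masses are not known exactly. Their poses are not given: they have to be found in the camera images.
- dish_clamp: grey base plate of the clamp, 140 x 255 x 10 mm, fixed on the worktop (z = 0). Origin on the cam knob's vertical axis, at the underside; plate from -90 to +50 mm in x, -110 to +145 mm in y. In its frame, mm: dish nest at (0, 100), pin boss (30 square, 32 high) at (-58, 75), parking fork at (-50, -80), follower guide block (30 x 44, 32 high) at (0, -78), knob at (0, 0).
- knob_grip (a point): point on the knob's axis, 70 mm above the worktop, inside the knob's black grip bar: 56 mm long (along this point's x), 16 mm thick (along its y), 56 to 84 mm above the worktop. It turns with the knob; its x always points along the hold-down arm.
- holddown_tip (a point): on the top of the hold-down arm, 95 mm from the knob's axis; turns with the knob. The arm is a flat bar 14 mm wide, 105 mm long from the axis, 40 to 48 mm above the worktop, with a pad under this point down to 36.5 mm.
- cam_knob (a joint): angle of knob, cam and arm, rad, growing clockwise from above. Starts at 0 to 0.22; pin in its bore blocks the arm at 0.5; cam notch meets the follower at 1.30, arm then along the clamp's +y over the dish; end stop 1.90. Takes up to 0.3 N m. The V notch spans 0.26 rad either side: released within 0.15 rad of 1.30 the knob is pulled to the middle and held; turned farther, the follower climbs out.
- follower (a joint): travel of the spring-loaded follower, m: 0 = roller fully home in the notch, grows as the cam pushes it outward (0.004 to 0.005 at the start, 0.007 to 0.008 just before the notch). Slides along the clamp's y on the clamp's -y side of the cam; spring 6 to 11 N towards the cam.
- follower_roller (a point): centre of the follower's steel roller (10 mm across, 26 mm above the worktop), which rides on the cam's rim; moves with the follower.
- lock_pin: loose upright pin, 50 g. Origin on its axis, at the underside of its collar. Shank below: 8 mm across, 21 mm long; steel collar 22 mm across, 4 mm thick; black round grip 14 mm across, from 4 to 52 mm above the origin; z up the grip. Starts in the bore, collar on the boss. Take it by the grip, fingertips 22 mm or more above the origin, so that they clear the arm.
- pin_bore (a point): mouth of the pin's vertical bore in the boss (11 mm wide, 22 mm deep), 32 mm above the worktop; the pin's origin is here at the start.
- park_notch (a point): where the pin's origin is when parked: closed end of the fork's notch, on the fork's upper face, 46 mm above the worktop; axes as the clamp's. The notch is a 12 mm wide slot through the 6 mm thick plate, open to the clamp's -y; its straight sides end 19 mm from here, flared lips 29 mm. The shank slides in along +y, collar above the plate; the end stops it 2 mm past this point.
- petri: clear round culture dish with lid, 62 mm across, 16 mm high, loose in its nest of six stubs, underside 18 mm above the worktop (lid top 34 mm). Origin: centre of its underside. It stays there.
- stain_bottle: bystander: brown bottle with screw cap, 38 mm across, 70 mm high, origin centre of underside
- specimen_cup: bystander: lidded specimen cup, 66 mm across, 70 mm high, origin centre of underside
- bench_timer: bystander: flat timer, 62 x 66 x 18 mm, origin centre of underside
- forceps: bystander: forceps lying along their y, 16 x 128 x 11 mm, origin centre of underside
- marker: bystander: marker pen lying along its y, 17 x 138 x 18 mm, origin centre of underside
- serum_tube: bystander: capped tube lying along its y, 17 x 106 x 16 mm, origin centre of underside

How it is judged:
On the way, in this order (a step that is already met when the one before it is completed fails the run):
1. the pin is drawn and stands parked in the fork's side notch, released (x of lock_pin in the frame of park_notch between -0.005 and 0.005 m and y of lock_pin in the frame of park_notch between -0.008 and 0.004 m and z of lock_pin in the frame of park_notch between -0.003 and 0.003 m and angle between lock_pin's own z axis and vertical below 0.15 rad and linear speed of lock_pin below 0.02 m/s and contact force between lock_pin and the fingers below 0.1 N), for 0.2 s.
2. the cam knob is turned until the follower has dropped into the notch (value of joint cam_knob between 1.2 and 1.4 rad and value of joint follower below 0.0018 m), for 0.2 s.
At the end, for the whole second after the job is handed in: The pin stands released and at rest in the fork's notch: within 5 mm sideways, at most 8 mm short of home, collar on the fork (3 mm), tilt under 0.15 rad. Knob at rest at 1.30 +- 0.10 rad, follower within 1.8 mm of fully home, dish still in its nest (all of step 1 and all of step 2 and distance between petri and dish_clamp below 0.11 m and velocity of joint cam_knob between -0.05 and 0.05 rad/s); the robot touches nothing.
It fails at once if the culture dish is shifted by more than 8 mm (distance of petri from where it was at the start of the episode above 0.008 m).
It fails at once if a thing standing round the clamp is moved by more than 30 mm (distance of any of stain_bottle, specimen_cup, bench_timer, forceps, marker, serum_tube from where it was at the start of the episode above 0.03 m).
It also fails if it takes over 48 s, if anything falls off the work surface, if the arm or the gripper's body presses on something with over 40 N, if the wrist force passes 120 N, or if a joint passes its speed limit or range.

## Working session

There is one attempt and no reset: what is moved stays moved. The work goes in short steps, Python scripts to look and compute and a tool call to move; the robot and the scene stay as the last step left them, time stands still between calls to the robot, and variables do not carry over. Pictures are saved under pics/ and viewed, at most 13 in all, crops included, and the job is handed in when it is done.

Besides the shell and the picture viewer there is one more tool, called after "Emit:" as a command line: name --pt "numbers of a row" for each row, then --argument value for the rest. carry_out: Moves the arm, as the interface text tells. Its arguments: {"type":"object","properties":{"series":{"type":"array","items":{"type":"array","items":{"type":"number"}}},"newtons":{"type":"number"}},"required":["series"]}

```bash
mkdir -p pics; cat > h.py <<'E'
import numpy as np, cv2
from plant import sensors, snapshot, models
def cam(s,st=None):
    if 'mount' in s:
        T=np.eye(4);T[:3,:3]=np.array(st['tool_rot']);T[:3,3]=st['tool_pos'];T=T@np.array(s['mount']);return T[:3,:3],T[:3,3]
    return np.array(s['orientation']),np.array(s['origin'])
def onz(px,z,s,st=None):
    R,o=cam(s,st);K=np.array(s['K']);d=R@(np.array([1,-1,-1])*(np.linalg.inv(K)@[px[0],px[1],1]));return o+d*(z-o[2])/d[2]
def proj(p,s,st=None):
    R,o=cam(s,st);c=R.T@(np.array(p)-o)*[1,-1,-1];q=np.array(s['K'])@c;return q[:2]/q[2]
E
python3 - <<'E'
from h import *
np.set_printoptions(precision=4,suppress=True)
st=sensors.observe();print(st['tool_pos'],st['tool_rot'])
for n in ['top','scene']:
    s=snapshot(n);cv2.imwrite(f'pics/{n}0.png',s['color'][:,:,::-1])
    print(n,s.keys(),s['origin'],s['K'])
    for t,z in [('dish_clamp',.01),('knob_grip',.084),('holddown_tip',.048),('follower_roller',.03),('lock_pin',.084),('pin_bore',.032),('park_notch',.046),('petri',.034),('stain_bottle',.07),('specimen_cup',.07),('bench_timer',.018),('forceps',.01),('marker',.018),('serum_tube',.016)]:
        for r in models.find_in(t,n)[:2]: print(t,np.round(r['location'],1),round(r['conf'],2),onz(r['location'],z,s))
E
```

```text
[ 0.1409 -0.5567  0.2381] [[ 0.9695  0.2453 -0.0002]
 [ 0.2453 -0.9694  0.0023]
 [ 0.0003 -0.0023 -1.    ]]
top dict_keys(['color', 'K', 'origin', 'orientation']) [0.3734 0.0671 0.9194] [[470.7913   0.     320.5909]
 [  0.     470.7913 235.6276]
 [  0.       0.       1.    ]]
dish_clamp [348.7 245.8] 0.72 [0.5247 0.0263 0.01  ]
knob_grip [349.8 233.9] 0.69 [0.5342 0.0277 0.084 ]
holddown_tip [350.2 230.6] 0.95 [0.5474 0.0253 0.048 ]
follower_roller [408.8 233.2] 0.63 [ 0.5475 -0.088   0.03  ]
lock_pin [348.9 243.7] 0.19 [0.5162 0.0292 0.084 ]
pin_bore [348.3 248.5] 0.78 [0.5158 0.028  0.032 ]
pin_bore [346.2 235. ] 0.6 [0.5419 0.0322 0.032 ]
park_notch [349.9 244.3] 0.92 [0.5216 0.0256 0.046 ]
petri [303.3 228.1] 0.86 [0.5539 0.1146 0.034 ]
stain_bottle [260.5 207.7] 0.85 [0.5842 0.1932 0.07  ]
specimen_cup [462.9 205. ] 0.84 [ 0.5942 -0.1819  0.07  ]
specimen_cup [300.8 228.7] 0.26 [0.5454 0.1173 0.07  ]
bench_timer [371.4 184. ] 0.57 [ 0.6484 -0.0178  0.018 ]
forceps [332.7 299.9] 0.64 [0.4192 0.0563 0.01  ]
marker [350.4 234. ] 0.17 [0.5467 0.0234 0.018 ]
serum_tube [451.7 265.7] 
[... 575 characters left out ...]
9 0.084 ]
pin_bore [359.9 266.9] 0.97 [0.5057 0.0471 0.032 ]
park_notch [358.1 266.9] 0.66 [0.4939 0.0618 0.046 ]
petri [306.7 267.2] 0.79 [0.5555 0.1214 0.034 ]
petri [377.  243.3] 0.31 [ 0.5389 -0.0207  0.034 ]
stain_bottle [390.8 305.6] 0.66 [0.3744 0.1034 0.07  ]
stain_bottle [250.6 273.6] 0.62 [0.5543 0.2269 0.07  ]
specimen_cup [418.1 201.2] 0.77 [ 0.5604 -0.1402  0.07  ]
specimen_cup [361.  246.4] 0.59 [0.5103 0.0433 0.07  ]
bench_timer [335.7 228.7] 0.66 [ 0.6389 -0.0056  0.018 ]
bench_timer [308.8 268.6] 0.54 [0.5673 0.1088 0.018 ]
forceps [383.4 311.2] 0.65 [0.418  0.0715 0.01  ]
marker [253.9 324.5] 0.8 [0.5042 0.2544 0.018 ]
serum_tube [455.1 236.6] 0.62 [ 0.4875 -0.1732  0.016 ]
```

```bash
python3 - <<'E'
import cv2
a=cv2.imread('pics/top0.png')[150:350,220:500];cv2.imwrite('pics/topc.png',cv2.resize(a,None,fx=2.85,fy=2.85,interpolation=cv2.INTER_CUBIC))
a=cv2.imread('pics/scene0.png')[180:350,220:480];cv2.imwrite('pics/scenec.png',cv2.resize(a,None,fx=3,fy=3,interpolation=cv2.INTER_CUBIC))
E
```

```text
(no output)
```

View pics/topc.png

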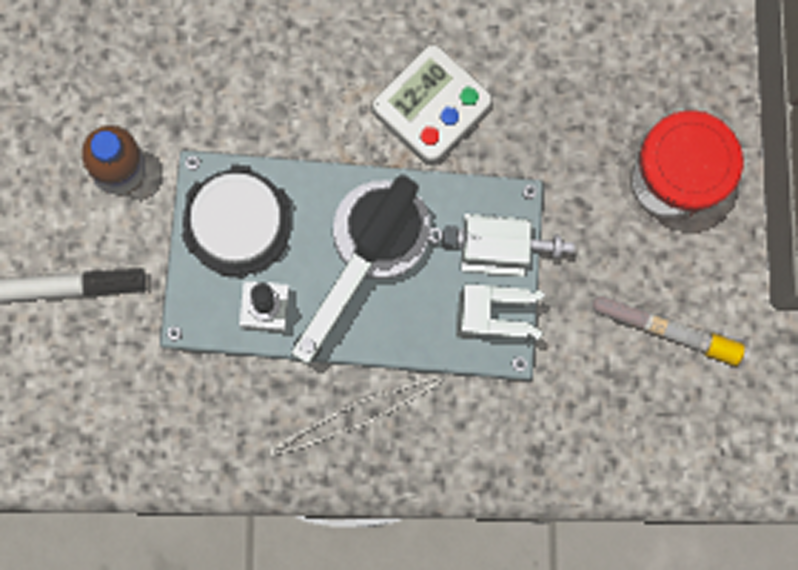

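View pics/scenec.png

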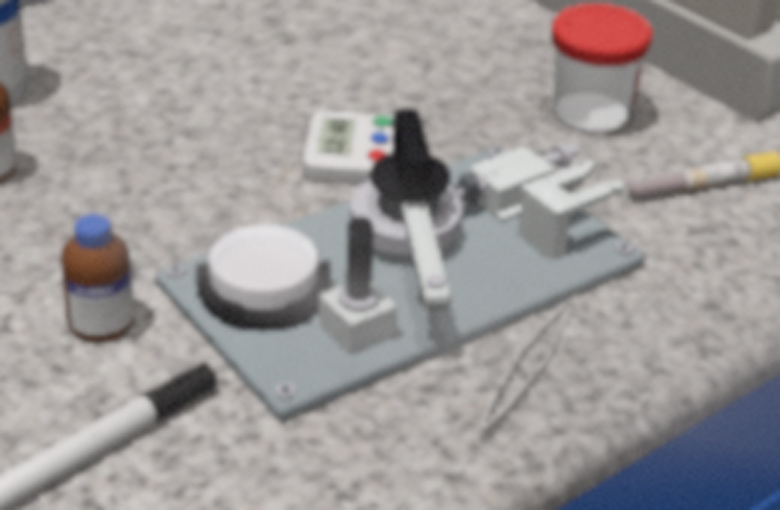

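The top picture shows the clamp with the dish on the left. In the crop, the pin is at (262,295), the knob at (385,225), the arm tip at (307,350), and the fork's notch opens to the right at about (492–540,313). Next I'll fit the clamp pose from these.

```bash
cat >> h.py <<'E'
from scipy.optimize import least_squares
def cw(p,q): # clamp pose p (x,y,yaw) -> world
    c,s=np.cos(p[2]),np.sin(p[2]);return np.array([p[0]+c*q[0]-s*q[1],p[1]+s*q[0]+c*q[1],q[2]])
E
python3 - <<'E'
from h import *
np.set_printoptions(precision=4,suppress=True)
s=snapshot('top')
m=lambda u,v:np.array([u/2.85+220,v/2.85+150])
P=[((.05,.145,.01),m(183,150)),((.05,-.11,.01),m(543,180)),((-.09,-.11,.01),m(531,380)),((-.09,.145,.01),m(162,347))]
f=lambda p:np.concatenate([proj(cw(p,a),s)-b for a,b in P])
r=least_squares(f,[.55,.02,0]);p=r.x;print(p,r.fun)
np.save('p.npy',p)
pin=cw(p,(-.058,.075,.084));print('pin',pin,proj(pin,s)-m(262,291))
print('pin seen',onz(m(262,291),.084,s))
print('park',cw(p,(-.05,-.08,.046)))
print('dish',cw(p,(0,.1,.034)),onz((303.3,228.1),.034,s), 'knob',cw(p,(0,0,.07)))
s2=snapshot('scene');print('scene pin',onz((220+360/3,180+225/3),.084,s2))
t=onz(m(307,349),.048,s);d=t-cw(p,(0,0,.048));print('arm ang',np.degrees(np.arctan2(d[1],d[0])-p[2]),np.hypot(d[0],d[1]))
E
```

```text
[ 0.5504  0.0161 -0.0737] [-0.8946 -0.4342  0.8487 -0.14    1.0824  0.2814 -1.0612  0.1614]
pin [0.4981 0.0952 0.084 ] [0.1385 1.038 ]
pin seen [0.5    0.0954 0.084 ]
park [ 0.4946 -0.06    0.046 ]
dish [0.5578 0.1158 0.034 ] [0.5539 0.1146 0.034 ] knob [0.5504 0.0161 0.07  ]
scene pin [0.497  0.0985 0.084 ]
arm ang 152.81750100602147 0.09693500674300383
```

```bash
cat >> h.py <<'E'
def rel(target,yang):
    """target TCP (world), desired tool-y angle in world deg -> dx dy dz (cm), roll deg"""
    st=sensors.observe();R=np.array(st['tool_rot']);d=R.T@(np.array(target)-st['tool_pos'])*100
    a=np.degrees(np.arctan2(R[1,1],R[0,1]));return np.round(np.append(d,(a-yang+180)%360-180),2)
E
python3 - <<'E'
from h import *
print(rel([.47,-.06,.26],-4.2)); print(snapshot('wrist')['mount'])
E
```

```text
[ 44.1  -40.16  -2.07 -71.6 ]
[[-6.61812968e-04  9.52340264e-01  3.05037019e-01  7.88647438e-02]
 [ 9.99999662e-01  7.78918750e-04 -2.62207336e-04  8.06691578e-06]
 [-4.87309657e-04  3.05036743e-01 -9.52340458e-01 -1.34329961e-01]
 [ 0.00000000e+00  0.00000000e+00  0.00000000e+00  1.00000000e+00]]
```

Emit:
carry_out --pt "6 3.7 -3.3 -0.2 -6" --pt "6 7.4 -6.7 -0.4 -12" --pt "6 11 -10 -0.5 -18" --pt "6 14.7 -13.4 -0.7 -24" --pt "6 18.4 -16.7 -0.9 -30" --pt "6 22 -20 -1 -36" --pt "6 25.7 -23.4 -1.2 -42" --pt "6 29.4 -26.8 -1.4 -48" --pt "6 33 -30.1 -1.5 -54" --pt "6 36.7 -33.5 -1.7 -60" --pt "6 40.4 -36.8 -1.9 -66" --pt "6 44.1 -40.2 -2.1 -71.6" --pt "6 44.1 -40.2 -2.1 -71.6" --pt "6 44.1 -40.2 -2.1 -71.6"

```text
t: 3.05
tool_pos: [0.4701, -0.0586, 0.2603]
tool_rot: [[0.071, 0.998, -0.0], [0.998, -0.071, -0.001], [-0.001, -0.0, -1.0]]
force: [-0.8, 0.2, -0.9]
finger_gap: 0.0601
grip_force: 0.0
```

```bash
python3 - <<'E'
from h import *
np.set_printoptions(precision=4,suppress=True)
st=sensors.observe();print(st['t'],st['tool_pos'],rel([.47,-.06,.26],-4.2))
s=snapshot('wrist');cv2.imwrite('pics/w1.png',s['color'][:,:,::-1])
p=np.load('p.npy')
for q in [(-.05,-.08,.046),(-.058,.075,.084),(0,0,.084),(-.09,-.11,.01),(.05,-.11,.01)]: print(q,proj(cw(p,q),s,st))
E
```

```text
3.05 [ 0.4701 -0.0586  0.2603] [-0.14 -0.    0.03  0.16]
(-0.05, -0.08, 0.046) [342.2087 203.6335]
(-0.058, 0.075, 0.084) [339.5093  10.8907]
(0, 0, 0.084) [409.3948 117.0657]
(-0.09, -0.11, 0.01) [302.862  223.2127]
(0.05, -0.11, 0.01) [430.9912 223.5206]
```

View pics/w1.png

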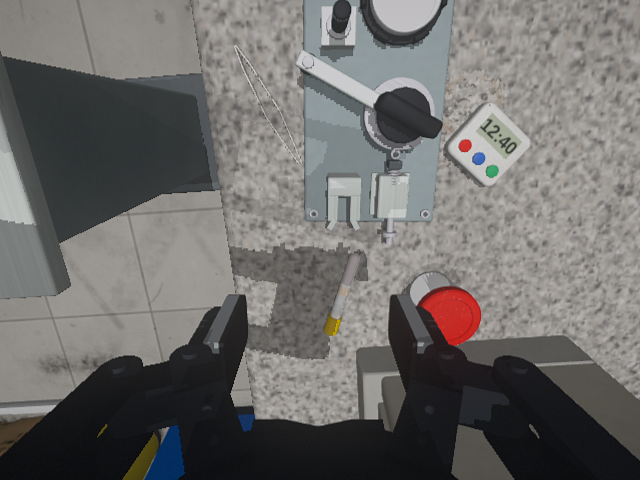

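Seen from the wrist: pin grip top at about (342,5), fork notch end at about (344,197), knob bar centre at about (410,114). The real clamp sits about 3–4 mm further in +y than the fit. I'll take a closer look near the pin.

```bash
python3 - <<'E'
from h import *
print(rel([.50,.06,.17],-4.2))
E
```

```text
[12.15  2.16  9.01  0.02]
```

Emit:
carry_out --pt "4.5 3 0.5 2.2 0" --pt "4.5 6 1.1 4.5 0" --pt "4.5 9 1.6 6.7 0" --pt "4.5 12.1 2.2 9 0" --pt "4.5 12.1 2.2 9 0" --pt "4.5 12.1 2.2 9 0"

```text
t: 3.7
tool_pos: [0.5001, 0.0581, 0.1697]
tool_rot: [[0.075, 0.997, -0.002], [0.997, -0.075, -0.001], [-0.001, -0.002, -1.0]]
force: [-0.0, -0.1, -0.1]
finger_gap: 0.0453
grip_force: 0.0
```

```bash
python3 - <<'E'
from h import *
np.set_printoptions(precision=4,suppress=True)
st=sensors.observe();print(st['t'],st['tool_pos'])
s=snapshot('wrist');cv2.imwrite('pics/w2.png',s['color'][:,:,::-1])
p=np.load('p.npy')
for q in [(-.05,-.08,.046),(-.058,.075,.084),(-.058,.075,.036),(0,0,.084)]: print(q,proj(cw(p,q),s,st))
for t in ['lock_pin','knob_grip','park_notch','petri','holddown_tip']:
  for r in models.find_in(t,'wrist')[:2]: print(t,r)
E
```

```text
3.7 [0.5001 0.0581 0.1697]
(-0.05, -0.08, 0.046) [321.2542 366.0182]
(-0.058, 0.075, 0.084) [308.8747 191.1709]
(-0.058, 0.075, 0.036) [310.4784 178.8956]
(0, 0, 0.084) [396.3934 301.7796]
lock_pin {'location': [311.0, 179.7], 'conf': 0.74}
lock_pin {'location': [327.1, 26.8], 'conf': 0.18}
knob_grip {'location': [380.1, 258.7], 'conf': 0.86}
knob_grip {'location': [309.9, 178.4], 'conf': 0.67}
park_notch {'location': [342.3, 225.0], 'conf': 0.65}
petri {'location': [393.3, 140.5], 'conf': 0.69}
holddown_tip {'location': [378.7, 256.0], 'conf': 0.74}
```

View pics/w2.png

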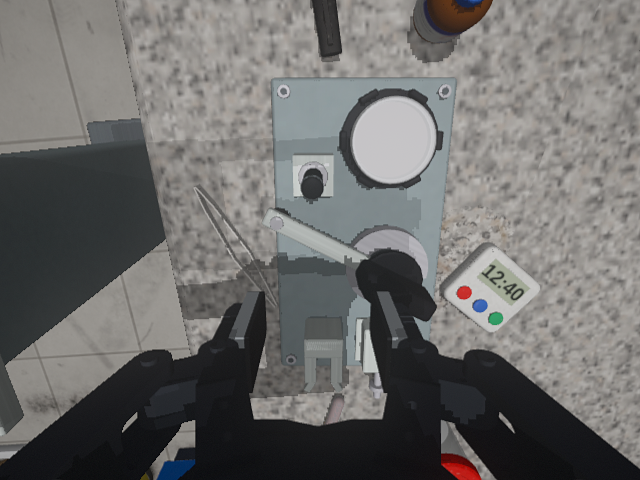

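The pin's grip top is at (312,188), its collar at (313,175), and the plate corners are at (273,79) and (456,79). I'll refit the clamp pose from both wrist pictures.

```bash
python3 - <<'E'
from h import *
np.set_printoptions(precision=4,suppress=True)
st=sensors.observe();s=snapshot('wrist')
g=s['color'].astype(int);
# dark grip top: blob near (312,188); lid centre
gray=cv2.cvtColor(s['color'],cv2.COLOR_RGB2GRAY)
m=(gray<60).astype(np.uint8);n,l,b,c=cv2.connectedComponentsWithStats(m[150:220,285:340]);print(b+[285,150,0,0,0],c+[285,150])
print('dish px',)
P=[((.05,.145,.01),(456,79)),((-.09,.145,.01),(273,79)),((-.09,-.11,.01),(278,367)),((-.058,.075,.084),(312,186)),((-.058,.075,.036),(313,175)),((0,.1,.034),(394,139))]
f=lambda p:np.concatenate([proj(cw(p,a),s,st)-b for a,b in P])
r=least_squares(f,np.load('p.npy'),loss='soft_l1');p=r.x;print(p,f(p).reshape(-1,2));np.save('p2.npy',p)
print('pin',cw(p,(-.058,.075,.084)),onz((312,187),.084,s,st),'park',cw(p,(-.05,-.08,.046)),np.degrees(p[2]))
cv2.imwrite('pics/w2c.png',cv2.resize(s['color'][140:320,260:460,::-1],None,fx=3.3,fy=3.3,interpolation=cv2.INTER_CUBIC))
E
```

```text
[[ 285  150   55   70 3375]
 [ 339  150    1    2    2]
 [ 302  169   18   12  102]
 [ 299  177   22   22  366]
 [ 285  212    2    4    5]] [[312.3559 184.4397]
 [339.     150.5   ]
 [311.1373 173.1961]
 [309.1749 187.9945]
 [285.4    213.6   ]]
dish px
[ 0.553   0.0177 -0.0884] [[ 2.7164 -0.7763]
 [-1.9052 -3.3575]
 [ 0.1562 -1.956 ]
 [ 0.1536  1.1047]
 [-0.0626  0.6124]
 [-0.2937  2.3936]]
pin [0.5019 0.0975 0.084 ] [0.5018 0.0976 0.084 ] park [ 0.4962 -0.0576  0.046 ] -5.063743494601373
```

View pics/w2c.png

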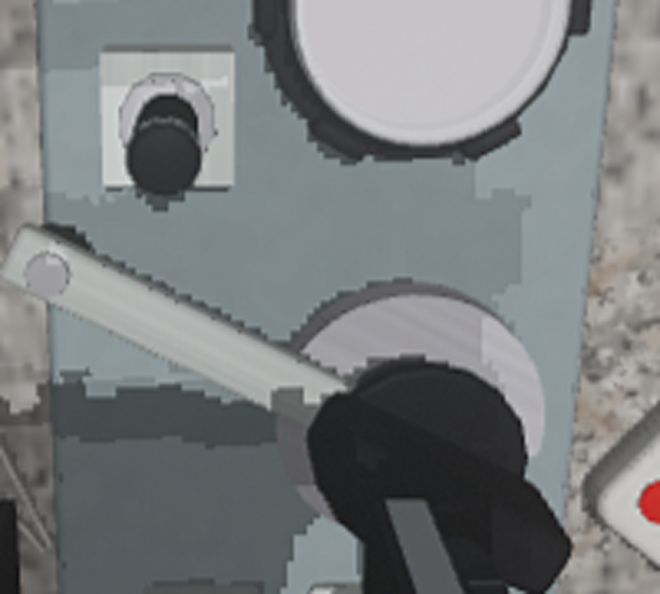

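```bash
python3 - <<'E'
from h import *
print(rel([.5005,.0975,.066],-4.7))
E
```

```text
[ 3.88 -0.38 10.52  0.41]
```

Emit:
carry_out --pt "4 3.9 -0.4 0 0.4" --pt "4 3.9 -0.4 3.5 0.4" --pt "4 3.9 -0.4 7 0.4" --pt "4 3.9 -0.4 9 0.4" --pt "4 3.9 -0.4 10.5 0.4" --pt "4 3.9 -0.4 10.5 0.4" --pt "4 3.9 -0.4 10.5 0.4"

```text
t: 4.75
tool_pos: [0.5, 0.0985, 0.0657]
tool_rot: [[0.081, 0.997, 0.0], [0.997, -0.081, -0.0], [0.0, 0.0, -1.0]]
force: [-0.2, 0.3, -0.3]
finger_gap: 0.0398
grip_force: 0.0
```

```bash
python3 - <<'E'
from h import *
st=sensors.observe();print(st['t'],st['tool_pos'],st['force'])
s=snapshot('wrist');cv2.imwrite('pics/w3.png',s['color'][100:480,140:500,::-1])
E
```

```text
4.75 [0.49995479 0.09849727 0.06570831] [-0.20670947  0.28770565 -0.27069897]
```

View pics/w3.png

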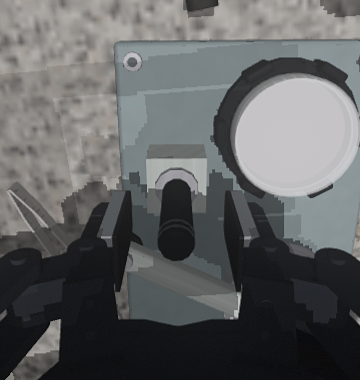

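The pin stands centred between the open pads, with its grip at crop (177,225) and the fingers at 121 and 235. Closing now.

Emit:
carry_out --pt "1.0 0 0 0 0" --pt "1.0 0 0 0 0" --pt "1.0 0 0 0 0" --pt "1.0 0 0 0 0" --pt "1.0 0 0 0 0" --newtons 30

```text
t: 5.3
tool_pos: [0.5006, 0.0987, 0.0664]
tool_rot: [[0.08, 0.997, 0.002], [0.997, -0.08, -0.0], [0.0, 0.002, -1.0]]
force: [-0.0, 0.0, 6.9]
finger_gap: 0.0131
grip_force: 29.8
```

```bash
python3 - <<'E'
from h import *
st=sensors.observe();s=snapshot('wrist');print(st['finger_gap'],st['grip_force'],st['force'],st['tool_pos'])
g=cv2.cvtColor(s['color'],cv2.COLOR_RGB2GRAY)
T=np.array(st['tool_pos']);print('exp top',proj([T[0],T[1],.084],s,st),'exp collar',proj([T[0],T[1],.036],s,st))
cv2.imwrite('pics/w4.png',cv2.resize(s['color'][200:400,220:420,::-1],None,fx=2.5,fy=2.5))
E
```

```text
0.013074685038546023 29.79564517736435 [-0.03054215  0.03472684  6.8528135 ] [0.50060736 0.09871274 0.06641159]
exp top [315.95244208 342.12963384] exp collar [316.15886609 285.8835877 ]
```

View pics/w4.png

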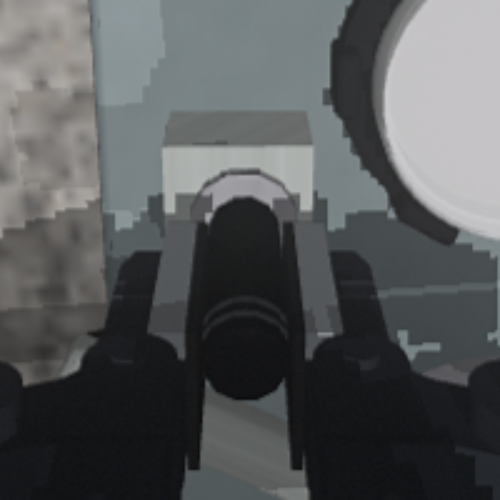

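Emit:
carry_out --pt "1 0 0 -0.5 0" --pt "1 0 0 -1.2 0" --pt "1 0 0 -2 0" --pt "1 0 0 -3 0" --pt "1 0 0 -4.5 0" --pt "1 0 0 -6 0" --pt "1 0 0 -6 0"

```text
t: 6.05
tool_pos: [0.5018, 0.0988, 0.1282]
tool_rot: [[0.08, 0.997, 0.006], [0.997, -0.08, 0.0], [0.001, 0.006, -1.0]]
force: [-0.2, -0.5, -0.2]
finger_gap: 0.0126
grip_force: 29.4
```

```bash
python3 - <<'E'
from h import *
np.set_printoptions(precision=4,suppress=True)
p=np.load('p2.npy')
p[2]=np.radians(-4.6);p[:2]+=np.array([.5006,.0987])-cw(p,(-.058,.075,0))[:2];np.save('p3.npy',p)
st=sensors.observe();print(st['tool_pos'],st['finger_gap'],st['force'],p)
z=st['tool_pos'][2]
for y in (-.08,-.125,-.14): print(y,cw(p,(-.05,y,z)),rel(cw(p,(-.05,y,z)),-4.6))
s=snapshot('wrist');T=np.array(st['tool_pos']);print(proj([T[0],T[1],z+.0176],s,st),proj(cw(p,(0,0,.084)),s,st))
E
```

```text
[0.5018 0.0988 0.1282] 0.01258629646419232 [-0.159  -0.5109 -0.2078] [ 0.5524  0.0193 -0.0803]
-0.08 [ 0.4961 -0.0564  0.1282] [-15.52   0.68  -0.01   0.  ]
-0.125 [ 0.4925 -0.1013  0.1282] [-20.02   0.68  -0.01   0.  ]
-0.14 [ 0.4913 -0.1162  0.1282] [-21.52   0.68  -0.01   0.  ]
[316.136  342.1305] [411.6448 390.8336]
```

Emit:
carry_out --pt "1 -2.5 0.1 0 0" --pt "1 -6 0.2 0 0" --pt "1 -10 0.3 0 0" --pt "1 -14 0.5 0 0" --pt "1 -18 0.6 0 0" --pt "1 -20.5 0.7 0 0" --pt "1 -21.5 0.7 0 0" --pt "1 -21.5 0.7 2 0" --pt "1 -21.5 0.7 4 0" --pt "1 -21.5 0.7 4.4 0" --pt "1 -21.5 0.7 4.4 0" --pt "1 -21.5 0.7 4.4 0"

```text
t: 7.3
tool_pos: [0.4899, -0.1158, 0.0818]
tool_rot: [[0.079, 0.997, 0.001], [0.997, -0.079, -0.0], [-0.0, 0.001, -1.0]]
force: [-0.8, 0.0, -0.5]
finger_gap: 0.0129
grip_force: 29.4
```

```bash
python3 - <<'E'
from h import *
np.set_printoptions(precision=4,suppress=True)
p=np.load('p3.npy');st=sensors.observe();s=snapshot('wrist');T=np.array(st['tool_pos']);print(st['t'],T,st['finger_gap'],rel(cw(p,(-.05,-.08,.0834)),-4.6))
for q in [(-.05,-.074,.046),(-.056,-.099,.046),(-.044,-.099,.046),(-.044,-.074,.046),(-.056,-.074,.046)]: print(q,proj(cw(p,q),s,st)*1)
print('pin top',proj([T[0],T[1],T[2]+.0176],s,st),'collar',proj([T[0],T[1],T[2]-.0304],s,st))
cv2.imwrite('pics/w5.png',cv2.resize(s['color'][160:400,200:440,::-1],None,fx=2.5,fy=2.5,interpolation=cv2.INTER_CUBIC))
E
```

```text
7.3 [ 0.4899 -0.1158  0.0818] 0.012930530672867173 [ 5.99  0.12 -0.12  0.04]
(-0.05, -0.074, 0.046) [319.4324 148.9326]
(-0.056, -0.099, 0.046) [306.7153 202.9254]
(-0.044, -0.099, 0.046) [331.9829 202.9223]
(-0.044, -0.074, 0.046) [332.6476 148.9329]
(-0.056, -0.074, 0.046) [306.2163 148.9324]
pin top [315.8873 342.157 ] collar [316.2405 285.8767]
```

View pics/w5.png

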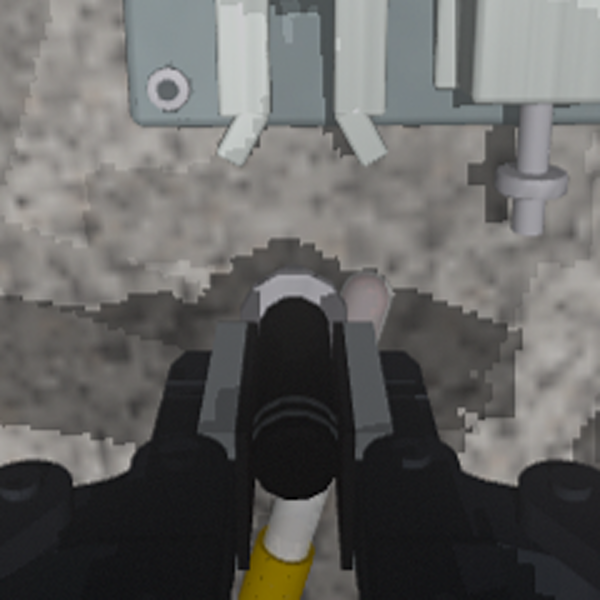

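The notch's straight sides end at px (307,205) and (334,205), so its centre is 1.3 mm to +x of the pin. I'll shift, raise slightly and slide in.

Emit:
carry_out --pt "1 0 0.13 -0.15 0" --pt "1 0.8 0.13 -0.15 0" --pt "1 1.6 0.13 -0.15 0" --pt "1 2.4 0.13 -0.15 0" --pt "1 3.2 0.13 -0.15 0" --pt "1 4 0.13 -0.15 0" --pt "1 4.6 0.13 -0.15 0" --pt "1 5.2 0.13 -0.15 0" --pt "1 5.6 0.13 -0.15 0" --pt "1 5.85 0.13 -0.15 0" --pt "1 5.85 0.13 -0.15 0" --pt "1 5.85 0.13 -0.15 0"

```text
t: 8.55
tool_pos: [0.4954, -0.0581, 0.0828]
tool_rot: [[0.08, 0.997, 0.0], [0.997, -0.08, -0.0], [-0.0, 0.0, -1.0]]
force: [0.4, 0.9, -1.5]
finger_gap: 0.0126
grip_force: 29.4
```

```bash
python3 - <<'E'
from h import *
np.set_printoptions(precision=4,suppress=True)
p=np.load('p3.npy');st=sensors.observe();s=snapshot('wrist');T=np.array(st['tool_pos']);print(st['t'],T,st['force'],st['finger_gap'],rel(cw(p,(-.05,-.08,.0804)),-4.6))
cv2.imwrite('pics/w6.png',cv2.resize(s['color'][200:400,220:420,::-1],None,fx=2.5,fy=2.5,interpolation=cv2.INTER_CUBIC))
E
```

```text
8.55 [ 0.4954 -0.0581  0.0828] [ 0.3745  0.8909 -1.5172] 0.012586533434151505 [ 0.18  0.06  0.24 -0.02]
```

View pics/w6.png

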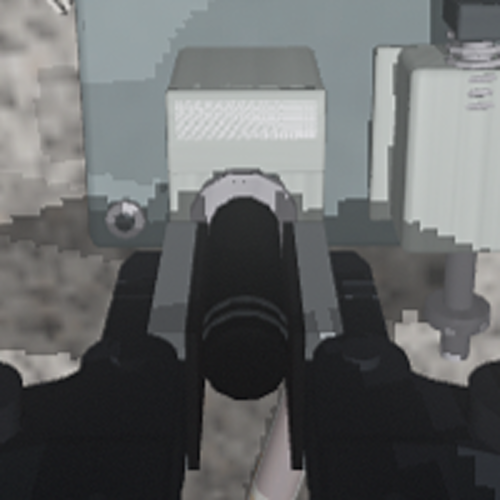

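The pin is centred in the fork with its collar above the plate. I'll nudge it home, lower it, and release.

Emit:
carry_out --pt "1 0.08 0 0 0" --pt "1 0.15 0 0 0" --pt "1 0.15 0 0.1 0" --pt "1 0.15 0 0.2 0" --pt "1 0.15 0 0.24 0" --pt "1 0.15 0 0.24 0" --pt "2.5 0.15 0 0.24 0" --pt "3.5 0.15 0 0.24 0" --pt "3.5 0.15 0 0.24 0" --pt "3.5 0.15 0 0.24 0" --pt "3.5 0.15 0 -2.5 0" --pt "3.5 0.15 0 -6 0" --pt "3.5 0.15 0 -9 0" --pt "3.5 0.15 0 -9 0"

```text
t: 10.0
tool_pos: [0.4992, -0.0575, 0.1779]
tool_rot: [[0.08, 0.997, 0.01], [0.997, -0.08, -0.003], [-0.002, 0.01, -1.0]]
force: [0.6, 0.2, 0.8]
finger_gap: 0.0349
grip_force: 0.0
```

```bash
python3 - <<'E'
from h import *
np.set_printoptions(precision=4,suppress=True)
p=np.load('p3.npy');st=sensors.observe();s=snapshot('wrist');T=np.array(st['tool_pos']);print(st['t'],T,st['force'],st['finger_gap'])
for q in [(-.05,-.08,.046),(-.05,-.08,.05),(-.05,-.08,.098),(0,0,.084)]: print(q,proj(cw(p,q),s,st))
print(rel(cw(p,(0,0,.1728)),61-2.3))
cv2.imwrite('pics/w7.png',s['color'][:,:,::-1])
E
```

```text
10.0 [ 0.4992 -0.0575  0.1779] [0.5522 0.1628 0.7586] 0.034863998437892174
(-0.05, -0.08, 0.046) [310.8351 226.5795]
(-0.05, -0.08, 0.05) [310.7973 228.0819]
(-0.05, -0.08, 0.098) [310.2448 250.0295]
(0, 0, 0.084) [393.7941 114.836 ]
[  8.05   4.86   0.29 -63.3 ]
```

View pics/w7.png

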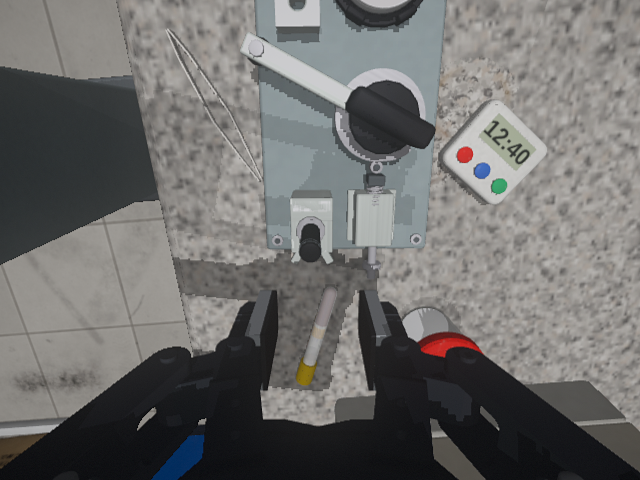

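The pin is parked, with its grip top at (311,249) and collar at (311,229) as predicted. The knob bar runs from (347,97) to (435,138) and the arm tip hole is at (256,47).

```bash
python3 - <<'E'
from h import *
p=np.load('p3.npy');st=sensors.observe();s=snapshot('wrist')
k=cw(p,(0,0,0));t=onz((256,47),.048,s,st);d=t-k;a=np.degrees(np.arctan2(d[1],d[0]));print(a,np.hypot(d[0],d[1]))
print('knob seen',onz((391,117.5),.084,s,st),k)
e=onz((435,138),.084,s,st)-onz((347,97),.084,s,st);print('bar',np.degrees(np.arctan2(e[1],e[0]))+180)
print(rel([k[0],k[1],.150],a-90),'q',1.30-np.radians(a-90+4.6))
E
```

```text
149.44800336538006 0.09649101307884794
knob seen [0.54814496 0.01849642 0.084     ] [0.55239826 0.01929005 0.        ]
bar 152.06518178116775
[  8.02   5.01   2.36 -64.05] q 0.18215146194570941
```

Emit:
carry_out --pt "4 0 0 0 -8" --pt "4 2 1.2 0 -16" --pt "4 4 2.4 0 -24" --pt "4 6 3.6 0 -32" --pt "4 8 4.9 0 -40" --pt "4 8 4.9 0 -48" --pt "4 8 4.9 0 -56" --pt "4 8 4.9 0 -64" --pt "4 8 4.9 1.5 -64" --pt "4 8 4.9 2.4 -64" --pt "4 8 4.9 2.4 -64" --pt "4 8 4.9 2.4 -64"

```text
t: 11.3
tool_pos: [0.5499, 0.0194, 0.1477]
tool_rot: [[-0.861, 0.509, -0.002], [0.509, 0.861, 0.0], [0.002, -0.001, -1.0]]
force: [-0.8, 0.1, 0.7]
finger_gap: 0.0402
grip_force: 0.0
```

```bash
python3 - <<'E'
from h import *
np.set_printoptions(precision=4,suppress=True)
p=np.load('p3.npy');st=sensors.observe();s=snapshot('wrist');T=np.array(st['tool_pos']);print(st['t'],T,st['joint_pos'])
k=cw(p,(0,0,.084));print(proj(k,s,st),proj([T[0],T[1],.084],s,st),rel([k[0],k[1],.068],59.4))
cv2.imwrite('pics/w8.png',s['color'][:,:,::-1])
E
```

```text
11.3 [0.5499 0.0194 0.1477] [-0.122   0.2492  1.6907 -0.      1.2042 -1.1585]
[319.0896 263.6269] [317.0805 260.1266] [-0.16  0.09  8.05 -0.01]
```

View pics/w8.png

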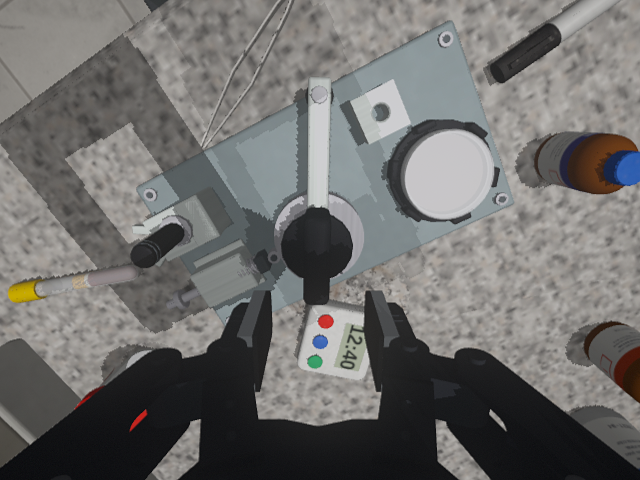

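The bar is aligned with the tool and centred, spanning (318,207)–(316,303). Descending and gripping.

Emit:
carry_out --pt "4 0 0.05 3 0" --pt "4 0 0.05 6 0" --pt "4 0 0.05 7.5 0" --pt "4 0 0.05 8 0" --pt "4 0 0.05 8 0" --pt "1.2 0 0.05 8 0" --pt "1.2 0 0.05 8 0" --pt "1.2 0 0.05 8 0" --pt "1.2 0 0.05 8 0" --pt "1.2 0 0.05 8 0" --newtons 30

```text
t: 12.35
tool_pos: [0.5514, 0.0179, 0.0706]
tool_rot: [[-0.861, 0.508, 0.001], [0.508, 0.861, -0.004], [-0.003, -0.003, -1.0]]
force: [-3.2, -5.1, 3.9]
finger_gap: 0.0153
grip_force: 30.1
```

Emit:
carry_out --pt "1.2 0 0 0 4" --pt "1.2 0 0 0 8" --pt "1.2 0 0 0 12" --pt "1.2 0 0 0 16" --pt "1.2 0 0 0 20" --pt "1.2 0 0 0 24" --pt "1.2 0 0 0 28" --pt "1.2 0 0 0 32" --pt "1.2 0 0 0 32"

```text
t: 13.25
tool_pos: [0.5514, 0.0179, 0.0706]
tool_rot: [[-0.459, 0.888, 0.001], [0.888, 0.459, -0.004], [-0.004, -0.001, -1.0]]
force: [-3.5, -5.1, 2.0]
finger_gap: 0.0157
grip_force: 30.4
```

Emit:
carry_out --pt "1.2 0 0 0 4" --pt "1.2 0 0 0 8" --pt "1.2 0 0 0 12" --pt "1.2 0 0 0 16" --pt "1.2 0 0 0 20" --pt "1.2 0 0 0 24" --pt "1.2 0 0 0 28" --pt "1.2 0 0 0 32" --pt "1.2 0 0 0 32" --pt "1.2 0 0 0 32"

```text
t: 14.25
tool_pos: [0.5515, 0.0178, 0.0706]
tool_rot: [[0.079, 0.997, 0.001], [0.997, -0.079, -0.004], [-0.004, 0.001, -1.0]]
force: [-2.1, -6.0, 3.8]
finger_gap: 0.0154
grip_force: 30.1
```

```bash
python3 - <<'E'
from h import *
p=np.load('p3.npy');st=sensors.observe();s=snapshot('wrist');print(st['moment'],st['grip_force'])
for n in ['holddown_tip','petri']: print(n,[(np.round(r['location'],1),round(r['conf'],2)) for r in models.find_in(n,'wrist')[:2]])
print(proj(cw(p,(0,.095,.048)),s,st),proj(cw(p,(0,.1,.034)),s,st))
E
```

```text
[-0.83655681  0.58306     0.08160044] 30.08426785469055
holddown_tip [(array([321. , 250.1]), 0.93)]
petri [(array([313.1,  47.4]), 0.56)]
[317.7989667   70.70974737] [317.7372392   61.93192881]
```

Released now, then back up and check from above.

Emit:
carry_out --pt "2.5 0 0 0 0" --pt "4 0 0 0 0" --pt "4 0 0 0 0" --pt "4 0 0 0 0" --pt "4 0 0 -3 0" --pt "4 0 0 -7 0" --pt "4 0 0 -11 0" --pt "4 -2 0 -14 0" --pt "4 -4 0 -16 0" --pt "4 -4 0 -16 0" --pt "4 -4 0 -16 0"

```text
t: 15.5
tool_pos: [0.5477, -0.0199, 0.2287]
tool_rot: [[0.081, 0.997, 0.0], [0.997, -0.081, 0.001], [0.001, 0.0, -1.0]]
force: [-0.2, 0.3, 0.1]
finger_gap: 0.0398
grip_force: 0.0
```

```bash
python3 - <<'E'
from h import *
p=np.load('p3.npy');st=sensors.observe();s=snapshot('wrist');print(st['t'],st['force'])
for q in [(0,.095,.048),(0,0,.048),(-.05,-.08,.05),(-.05,-.08,.098),(0,.1,.034)]: print(q,proj(cw(p,q),s,st))
cv2.imwrite('pics/w9.png',cv2.resize(s['color'][:400,170:500,::-1],None,fx=1.5,fy=1.5,interpolation=cv2.INTER_CUBIC))
E
```

```text
15.5 [-0.18466535  0.30960385  0.07674117]
(0, 0.095, 0.048) [318.33435639  43.62877086]
(0, 0, 0.048) [318.44422097 167.55300984]
(-0.05, -0.08, 0.05) [263.89551971 256.21556874]
(-0.05, -0.08, 0.098) [255.41510899 277.81343737]
(0, 0.1, 0.034) [318.28807451  40.17401595]
```

View pics/w9.png

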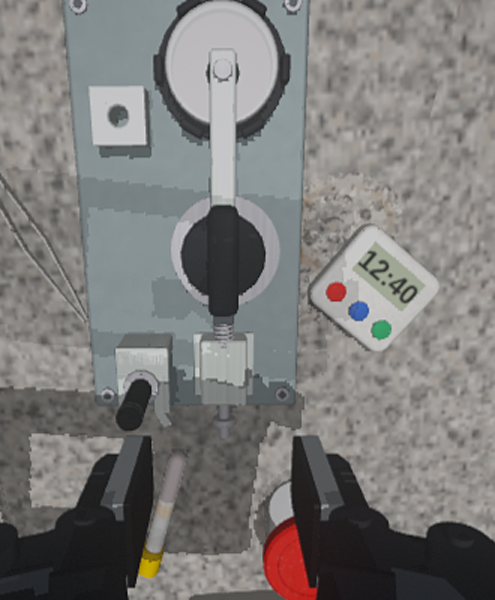

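This picture shows the arm lying over the dish, from (222,68) to (223,255), straight along the clamp's +y. The follower has moved in, and the pin's collar is at (141,384), as predicted for the parked pose. I'm handing in.

```bash
python3 -c "
from plant import sign_off;print(sign_off())"
```

```text
the job is handed in; nothing more can be done
None
```

The job is handed in: the last picture shows the pin parked in the fork, the follower moved in with the knob at its notch angle and the hold-down arm over the dish, and the robot clear; `sign_off()` gave no verdict.

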